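# Find the key that opens the booth's isolator latch

## Robot

A 6-joint arm with a two-finger parallel gripper is mounted at the origin on the work surface. World frame = base frame: x ahead of the robot, y to its left, z up, the work surface at z = 0. Lengths are in m, angles in rad, forces in N, time in s.
With the tool pointing down it reaches from about 0.35 to 0.925 m from the base axis. Payload 6.4 kg.
Tool frame: the origin (TCP) lies midway between the tips of the shut fingers; the grasp point (between the pads) lies 19 mm behind it; z points along the fingers, y is the line along which they close (so a half turn about z gives the same grasp; the last joint's range is limited). The gripper opens to 85 mm and grips with 20 to 120 N. Pads are 22 mm wide; open, the fingers measure 114 mm over their backs; the gripper's body (76 mm by 85 mm) begins 54 mm behind the grasp point. The pads swing forward as they close: fully open they stand 13 mm farther back than shut.
Start: joints at [1.01, 0.245, 1.558, -0, 1.339, -0.174], TCP at [0.245, 0.602, 0.231] pointing down, gripper open.
Joint ranges: [-3.13, 3.13], [-1.02, 2.26], [0.13, 2.54], [-0.95, 4.09], [0.21, 2.88], [-2.74, 2.74]. Speed limits (rad/s): [2.57, 2.57, 3.14, 3.14, 3.14, 3.14].

## Interface

Orientations are given as a rotation vector (axis times angle).
In Python, from rig import arm, eyes, finish_job gives the robot as it stands.
- The arm moves only by the tool move_arm, never from a script. Its argument "rows" is a list that holds one entry, the list of rows, each a list of 5 numbers: the shift along the world's x, y, z in mm, then the turn about the world's z in rad, then the opening, from -1 (shut) to 1 (fully open), so that 0 is half open. A call has 1 to 12 rows; each row shifts and turns the commanded pose from where the row before left it; what a row does not reach is not made up. A row lasts 1/12 s, in which the tool goes at most 41.7 mm and 7.16 degrees, less where a joint would pass 70% of its speed; a pose out of reach is approached as far as the arm can. A call with a gripper value outside its range is refused whole. The fingers move at their own pace and stop on an object; the grip force is fixed at half the most. Time passes only in rows, so rows that do not move let the fingers close. It gives the time, the measured TCP pose, the force, the opening and the grip force at its end, in the units of the state.
- arm.state(): the state, without advancing time (a new reading comes with each control period).
- eyes.snapshot(name): name is "scene" or "side" or "wrist"; returns a dict with "color" (400x640x3 uint8, red, green, blue), "depth" (400x640 float32, m along the optical axis (not along the pixel's ray), 0 where there is no reading), "K" (3x3 intrinsics, pixels), "position" and "rotation" of the camera in the world. Camera axes: x right, y up, looking along -z (the intrinsics and any distortion apply to the point x, -y, -z); pixel columns grow to the right and rows downward; lengths in m; the calibration is good to about 2 mm. A picture is of the moment at which its call begins.
- finish_job(): hands the job in; it is judged then, once.
The state is a dict: "time": time; "joints": joint angles; "joint_vel": joint speeds; "joint_torque": joint torques, N m; "eef_pos": TCP position; "ee_rot": TCP orientation; "contact_force": force on the tool from outside, world axes, zero at the start; "torque": the same for the moment, N m; "opening": finger opening in m; "grasp_force": force on a finger pad.
Only numpy, scipy, OpenCV 4.12 (cv2) and the standard library are available. Lean on these libraries where they do the work, as an engineer would, in place of code of your own. Each camera call takes 0.05 s, during which the arm holds its last target. There are 200 camera calls.

## Task

One of the three keys on the grey rack fits the lock on the green isolator box: find it by trying keys, each pushed fully home and turned clockwise, and hang any key that does not turn back on the rack. When a key turns the red latch tongue fully open, pull it out, leave the latch open, and hang that key on the yellow hanger; the other two keys must end hanging on the grey rack. Leave the other things on the bench alone.

Things in the scene. Friction and masses are not known exactly. Their poses are not given: they have to be found in the camera images.
- lock: Fixed green steel isolator box, 160 mm along its x, 130 mm along y, lid 80 mm above the bench. Origin on the bench under the lock's turning axis. A small steel keeper stands 66 mm out along x, 93.5 mm above the bench.
- lock_face (a point): Centre of the lock's top face, on its turning axis, 90 mm above the bench, z up; does not turn. The lock is a brass plate, 72 mm across, 10 mm thick, on the lid. While locked, its black keyhole slot (46 x 11 mm, deep enough for a whole blade) and the red latch tongue (reaching 78 mm out, below the plate's top) lie along this frame's x, the tongue towards +x.
- latch (a joint): Angle of brass plate, slot and red tongue: 0 locked, grows clockwise seen from above, end stop 1.30 = fully open. Light friction (0.06 N m), stays where left: bring it back to 0 after a wrong key. A wrong key meets a hard stop when the hand has turned 0.38 rad (latch about 0.3); the right one turns freely to the end stop (hand about 1.38: keys have 0.08 rad play in the slot). A key pulls straight up at either end of its turn.
- rack_mid (a point): Middle of the fixed grey key rack, at the top of its rail: two round 10 mm bars, tops 100 mm above the bench, along this frame's x (240 mm), with a 12 mm gap centred on y = 0. Posts at x = +-120 mm, no higher than the bars. Three keys hang in the gap about 75 mm apart, blade down, collar on both bars, head above. A key may hang anywhere free along it.
- hanger_mid (a point): Middle of the fixed yellow hanger, at the top of its rail: same bars and gap as the rack's (tops 100 mm above the bench, 12 mm gap), along this frame's x, only 110 mm long, posts at x = +-55 mm. Empty at the start; for the key that works.
- key_a_bow (a point): Centre of the orange round head of a loose key, 0.12 kg: a disc 48 mm across, 10 mm thick along y, z up. Underside of its 28 mm collar (sits on rail or lock face when home) 30 mm below this point. Blade tip 98 mm below; blade 6 to 8 mm thick along y, up to 40 mm wide along x: x must lie along slot or gap. Same after a half turn. Which key fits varies and cannot be seen.
- disc_a (a joint): Hidden follower in the lock that only the orange key pushes round: 0 at the start, under 0.4 after a failed try, about 1.1 once the orange key was fully turned. Stays where pushed.
- key_b_bow (a point): Centre of the blue round head of a loose key, 0.12 kg: a disc 48 mm across, 10 mm thick along y, z up. Underside of its 28 mm collar (sits on rail or lock face when home) 30 mm below this point. Blade tip 98 mm below; blade 6 to 8 mm thick along y, up to 40 mm wide along x: x must lie along slot or gap. Same after a half turn. Which key fits varies and cannot be seen.
- disc_b (a joint): Hidden follower in the lock that only the blue key pushes round: 0 at the start, under 0.4 after a failed try, about 1.1 once the blue key was fully turned. Stays where pushed.
- key_c_bow (a point): Centre of the white round head of a loose key, 0.12 kg: a disc 48 mm across, 10 mm thick along y, z up. Underside of its 28 mm collar (sits on rail or lock face when home) 30 mm below this point. Blade tip 98 mm below; blade 6 to 8 mm thick along y, up to 40 mm wide along x: x must lie along slot or gap. Same after a half turn. Which key fits varies and cannot be seen.
- disc_c (a joint): Hidden follower in the lock that only the white key pushes round: 0 at the start, under 0.4 after a failed try, about 1.1 once the white key was fully turned. Stays where pushed.
- brush: Bystander: a wire brush, 200 mm, loose on the bench; its origin is on its underside. Leave it alone.
- hammer: Bystander: a hammer, 240 mm, loose on the bench; its origin is on its underside. Leave it alone.
- angle: Bystander: a steel angle offcut, 90 x 50 x 50 mm, loose on the bench; its origin is on its underside. Leave it alone.
- spray: Bystander: a blue spray can, 54 mm across, 110 mm tall, loose on the bench; its origin is on its underside. Leave it alone.
- square: Bystander: a red L-shaped magnetic square, 110 mm, 14 mm thick, loose on the bench; its origin is on its underside. Leave it alone.
- coupon: Bystander: a steel plate 100 x 60 x 8 mm, loose on the bench; its origin is on its underside. Leave it alone.
Things that resemble listed ones, but are neither listed nor needed, are in the scene too. Leave any pink or purple look-alike of the part that bears key_c_bow alone. Leave any turquoise look-alike of the part that bears key_a_bow alone.

How it is judged:
By the outcome, as a careful person would: the job done as asked, in the order asked, and still so for the second after the job is handed in, with the robot touching nothing.
It also fails if it takes over 72 s, if anything falls off the work surface, if the arm or the gripper's body presses on something with over 40 N, if the wrist force passes 120 N, or if a joint passes its speed limit or range.

## Working session

There is one attempt and no reset: what is moved stays moved. The work goes in short steps, Python scripts to look and compute and a tool call to move; the robot and the scene stay as the last step left them, time stands still between calls to the robot, and variables do not carry over. Pictures are saved under pics/ and viewed, at most 10 in all, crops included, and the job is handed in when it is done.

Besides the shell and the picture viewer there is one more tool, called after "Emit:" by a JSON object that holds its "method" and its "body", one argument or row to a line. move_arm: Moves the arm, as the interface text tells. Its arguments: {"type":"object","properties":{"rows":{"type":"array"}},"required":["rows"]}

```bash
mkdir -p pics
cat > h.py <<'E'
import numpy as np, cv2
from rig import arm, eyes, finish_job
def snap(n,save=None):
    s=eyes.snapshot(n)
    if save: cv2.imwrite(f'pics/{save}.png',s['color'][:,:,::-1])
    np.savez(f'/tmp/{n}.npz',**s)
    return s
def cloud(s):
    d=s['depth'];K=s['K'];v,u=np.mgrid[:d.shape[0],:d.shape[1]]
    x=(u-K[0,2])/K[0,0]*d;y=(v-K[1,2])/K[1,1]*d
    P=np.stack([x,-y,-d],-1)
    return P@np.array(s['rotation']).T+np.array(s['position'])
E
python3 - <<'E'
from h import *
a=snap('scene','scene1')
b=snap('side','side1')
for s in(a,b): print(s['K'].tolist(),s['position'],s['rotation'])
print(arm.state())
E
```

```text
[[371.16242636101026, 0.0, 315.5021314699421], [0.0, 371.16242636101026, 199.44700526455264], [0.0, 0.0, 1.0]] [1.19465559 0.63989876 0.63796136] [0.50168723 1.16371323 2.10228194]
[[372.56317297572326, 0.0, 316.394185608464], [0.0, 372.56317297572326, 205.37775511364023], [0.0, 0.0, 1.0]] [ 0.37039688 -0.63285457  0.73282011] [ 0.8474808  -0.14572256 -0.27444219]
{'time': 0.1, 'joints': array([ 1.00984542e+00,  2.45770574e-01,  1.55891260e+00, -6.55759646e-06,
        1.33869816e+00, -1.74130539e-01]), 'joint_vel': array([-0.001204  , -0.00279229, -0.00278769, -0.00082678,  0.00070043,
        0.00049164]), 'joint_torque': array([-1.53347314e-04, -4.30668318e+01, -3.27129972e+01, -1.12595992e-04,
        2.77071165e-03,  1.32038704e-05]), 'eef_pos': array([0.24494845, 0.60152899, 0.23026265]), 'ee_rot': array([-6.03709928e-01, -3.08239053e+00,  2.62508797e-03]), 'contact_force': array([0.12458437, 0.40781971, 0.16792307]), 'torque': array([-0.01931735, -0.00043014,  0.01017076]), 'grasp_force': 0.0, 'opening': 0.08570738355489518}
```

Rotation is a rotation vector. I'll view both pictures.

View pics/scene1.png

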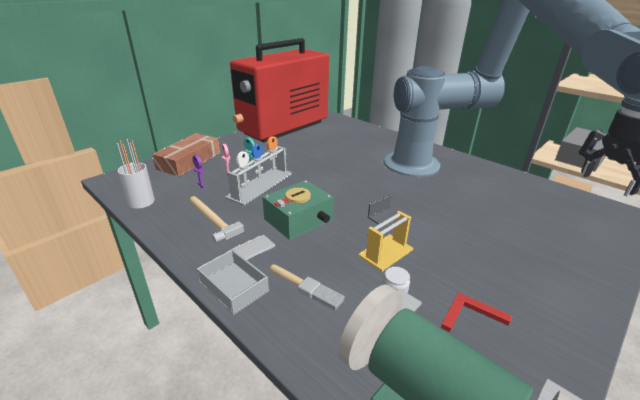

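View pics/side1.png

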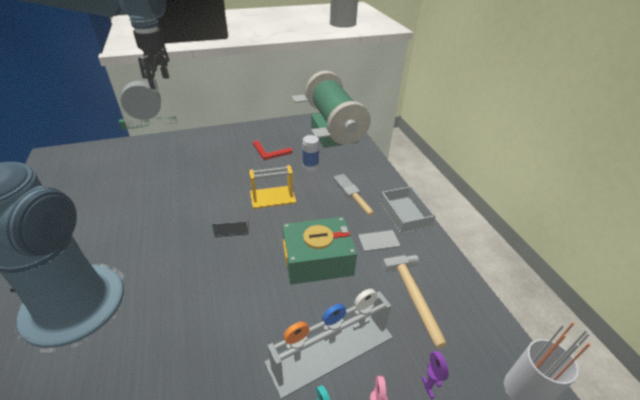

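Scene shows rack keys white (243,158), blue (257,150) and orange (272,143). Side shows orange (296,332), blue (334,314) and white (365,299) on the grey rack. The look-alikes are turquoise (322,393), pink (379,388) and purple (436,370), which stand off the rack. The lock is at side (319,237) and the hanger at (272,172).

```bash
cat >> h.py <<'E'
from scipy.spatial.transform import Rotation as R
def load(n):
    s=dict(np.load(f'/tmp/{n}.npz'));return fix(s)
def fix(s):
    r=np.array(s['rotation'])
    if r.shape==(3,): s['rotation']=R.from_rotvec(r).as_matrix()
    return s
def plane(s,uv,z):
    s=fix(s);K=s['K'];uv=np.atleast_2d(uv).astype(float)
    d=np.c_[(uv[:,0]-K[0,2])/K[0,0],-(uv[:,1]-K[1,2])/K[1,1],-np.ones(len(uv))]@s['rotation'].T
    return s['position']+d*((z-s['position'][2])/d[:,2])[:,None]
def hsv(s): return cv2.cvtColor(s['color'],cv2.COLOR_RGB2HSV)
def line(P):
    c=P[:,:2].mean(0);u,sv,vt=np.linalg.svd(P[:,:2]-c,full_matrices=False)
    return c,np.arctan2(vt[0,1],vt[0,0])
E
python3 - <<'E'
from h import *
for n in('side','scene'):
    s=load(n);H=hsv(s);C=cloud(s);h,S,V=H[...,0],H[...,1],H[...,2];z=C[...,2]
    reg=(C[...,0]>.2)&(C[...,0]<1.1)&(abs(C[...,1])<.6)
    def rep(nm,m,k=15):
        nn,l,st,ce=cv2.connectedComponentsWithStats((m&reg).astype(np.uint8))
        for i in range(1,nn):
            if st[i,4]>=k:
                P=C[l==i];c,a=line(P)
                print(n,nm,ce[i].round(),st[i,4],'med',np.median(P,0).round(4),'min',P.min(0).round(3),'max',P.max(0).round(3),'ang',a.round(3),'midbox',((P.min(0)+P.max(0))/2).round(4))
    hi=(z>.102)&(z<.18)
    rep('orange',hi&(h<16)&(S>150)&(V>120))
    rep('blue',hi&(h>100)&(h<125)&(S>130))
    rep('white',hi&(S<45)&(V>150))
    rep('yellow',(h>17)&(h<32)&(S>130)&(z>.02))
    rep('brassplate',(abs(z-.09)<.006)&(h>12)&(h<32)&(S>80))
    rep('red',(abs(z-.088)<.012)&((h<6)|(h>174))&(S>150))
    rep('greylike rail',(abs(z-.099)<.004)&(S<60))
    rep('slot',(abs(z-.088)<.025)&(V<45))
    rep('lid',(abs(z-.08)<.004)&(h>60)&(h<90)&(S>80))
s=load('side');im=s['color'][200:400,220:480,::-1]
cv2.imwrite('pics/crop1.png',cv2.resize(im,None,fx=3,fy=3,interpolation=cv2.INTER_CUBIC))
E
```

```text
side orange [295. 332.] 273 med [ 0.4468 -0.2945  0.1425] min [ 0.428 -0.301  0.115] max [ 0.47  -0.284  0.156] ang -2.954 midbox [ 0.449  -0.2923  0.1358]
side blue [333. 313.] 246 med [ 0.5228 -0.2785  0.1425] min [ 0.504 -0.285  0.116] max [ 0.546 -0.268  0.156] ang -2.967 midbox [ 0.5252 -0.2762  0.1357]
side white [334. 112.] 63 med [0.7654 0.4175 0.1676] min [0.75  0.401 0.142] max [0.808 0.459 0.18 ] ang -2.208 midbox [0.7792 0.4301 0.161 ]
side white [349. 122.] 29 med [0.8126 0.3944 0.1378] min [0.802 0.383 0.128] max [0.829 0.404 0.144] ang 0.392 midbox [0.8157 0.3934 0.1359]
side white [315. 136.] 198 med [0.6892 0.3843 0.1077] min [0.647 0.34  0.102] max [0.744 0.439 0.113] ang -2.382 midbox [0.6958 0.3893 0.1078]
side white [364. 295.] 128 med [ 0.5881 -0.263   0.1493] min [ 0.572 -0.27   0.128] max [ 0.616 -0.254  0.155] ang -2.951 midbox [ 0.5943 -0.2618  0.1418]
side white [367. 309.] 59 med [ 0.5983 -0.2679  0.106 ] min [ 0.585 -0.273  0.102] max [ 0.614 -0.259  0.114] ang -2.942 midbox [ 0.5994 -0.2663  0.1081]
side white [336. 325.] 57 med [ 0.5291 -0.2825  0.1063]
[... 5819 characters left out ...]
53 0.1005] min [0.66  0.344 0.095] max [0.704 0.407 0.103] ang 1.872 midbox [0.6819 0.3757 0.099 ]
scene greylike rail [406. 300.] 44 med [0.7076 0.417  0.1024] min [0.696 0.404 0.1  ] max [0.737 0.427 0.103] ang 0.176 midbox [0.7168 0.4159 0.1017]
scene greylike rail [417. 305.] 28 med [0.7045 0.4402 0.1017] min [0.696 0.429 0.097] max [0.722 0.441 0.103] ang 0.233 midbox [0.7089 0.4352 0.0999]
scene greylike rail [360. 353.] 95 med [0.8634 0.4265 0.0991] min [0.815 0.405 0.095] max [0.893 0.428 0.103] ang -0.091 midbox [0.8542 0.4162 0.0991]
scene lid [300. 200.] 676 med [ 0.5923 -0.002   0.08  ] min [ 0.495 -0.1    0.076] max [0.659 0.039 0.083] ang -0.227 midbox [ 0.5773 -0.0305  0.0795]
```

View pics/crop1.png

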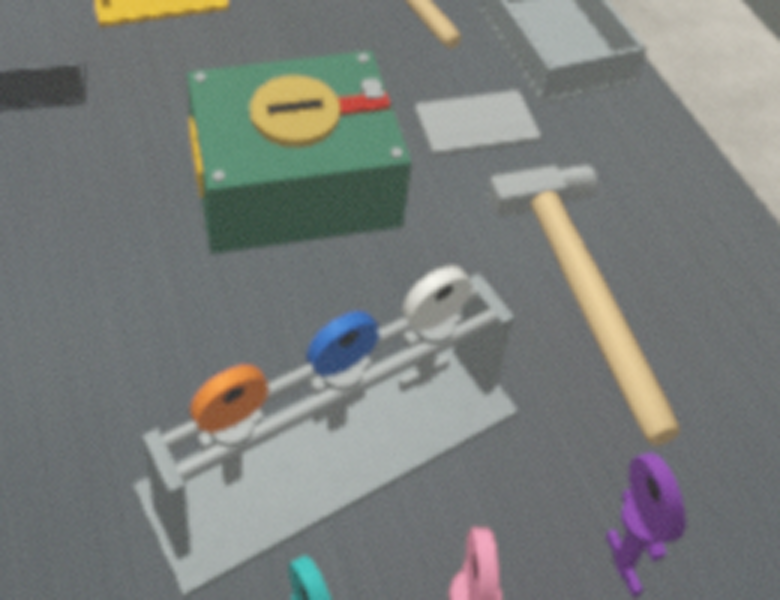

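Crop confirms the three rack keys, at crop (230,397) orange, (343,342) blue and (437,300) white. The look-alikes stand off the rack, so I'll leave them. Next I'll work out the angles and the first move.

Run:
```python
from h import *
st=arm.state();M=R.from_rotvec(st['ee_rot']).as_matrix();print(M.round(3))
for n in('side','scene'):
    s=load(n);H=hsv(s);C=cloud(s);h,S,V=H[...,0],H[...,1],H[...,2]
    m=((V<75)&(np.hypot(C[...,0]-.573,C[...,1]+.0325)<.03)).astype(np.uint8)
    v,u=np.nonzero(m)
    P=plane(s,np.c_[u,v],.09);P=P[np.hypot(P[:,0]-.573,P[:,1]+.0325)<.028]
    print(n,len(P),line(P),(P.min(0)+P.max(0))/2)
    # tongue/plate by plane
    m=(C[...,2]>.076)&(C[...,2]<.084)&(h>60)&(h<90)&(abs(C[...,0]-.573)<.12)&(abs(C[...,1]+.03)<.1)
    print('lid rect',cv2.minAreaRect((C[m][:,:2]*1000).astype(np.float32)))
    w=snap('wrist','w0') if n=='side' else None
    if w: print(w['position'],M.T@(w['position']-st['eef_pos']),w['K'][0,0],(M.T@fix(w)['rotation']).round(3))
```

```text
[[-0.926  0.377 -0.001]
 [ 0.377  0.926 -0.002]
 [ 0.    -0.002 -1.   ]]h.py:26: RuntimeWarning: Mean of empty slice.
  c=P[:,:2].mean(0);u,sv,vt=np.linalg.svd(P[:,:2]-c,full_matrices=False)
  ret = um.true_divide(
Traceback (most recent call last):
  File "h.py", line 27, in line
    return c,np.arctan2(vt[0,1],vt[0,0])
                        ~~^^^^^
IndexError: index 0 is out of bounds for axis 0 with size 0
```

Emit:
{"method": "move_arm", "body": {
  "rows": [
    [[18,-35,8,0.02,1],[18,-35,8,0.02,1],[18,-35,8,0.02,1],[18,-35,8,0.02,1],[18,-35,8,0.02,1],[18,-35,8,0.02,1],[18,-35,8,0.02,1],[18,-35,8,0.02,1],[18,-35,8,0.02,1],[18,-35,0,0.006,1],[18,-35,0,0,1],[18,-35,0,0,1]]
  ]
}}

```text
time: 1.1
eef_pos: [0.4615, 0.1802, 0.3033]
ee_rot: [0.315, 3.126, 0.0]
contact_force: [-0.1, 0.4, -0.9]
opening: 0.0853
grasp_force: 0.0
```

Emit:
{"method": "move_arm", "body": {
  "rows": [
    [[18,-35,0,0,1],[18,-35,0,0,1],[18,-35,0,0,1],[18,-35,0,0,0],[18,-35,0,0,0],[18,-35,0,0,0],[10,-4,0,0,0],[0,0,0,0,0],[0,0,0,0,0]]
  ]
}}

```text
time: 1.85
eef_pos: [0.5789, -0.0318, 0.3026]
ee_rot: [-0.315, -3.124, -0.001]
contact_force: [-1.2, 0.5, -0.4]
opening: 0.0427
grasp_force: 0.0
```

Run:
```python
from h import *
w=snap('wrist','w1');st=arm.state();M=R.from_rotvec(st['ee_rot']).as_matrix()
print(st['eef_pos'],M.round(3).tolist(),st['joints'],w['position'],M.T@(w['position']-st['eef_pos']),w['K'].tolist(),(M.T@fix(w)['rotation']).round(3).tolist())
```

```text
[ 0.57867563 -0.03108497  0.30279067] [[-0.98, 0.199, -0.001], [0.199, 0.98, 0.001], [0.001, 0.0, -1.0]] [-2.49365056e-01  2.99522145e-02  1.66498612e+00  3.45334553e-04
  1.44802884e+00 -1.62018484e+00] [ 0.50106271 -0.01734431  0.44626455] [ 0.07899011 -0.00189523 -0.1433677 ] [[332.6850106153578, 0.0, 322.2220966252668], [0.0, 332.6850106153578, 197.29714861952627], [0.0, 0.0, 1.0]] [[-0.001, 0.95, 0.311], [1.0, 0.001, -0.0], [-0.0, 0.311, -0.95]]
```

View pics/w1.png

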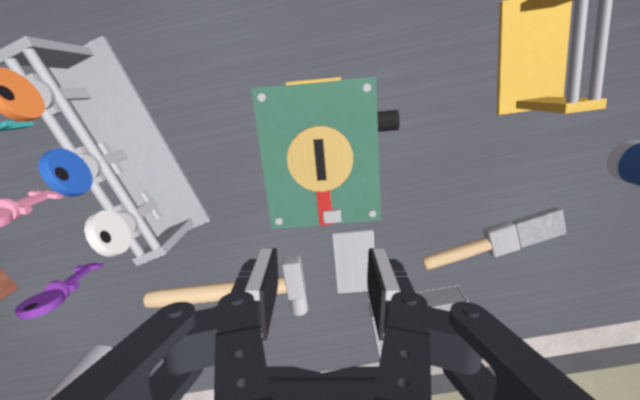

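The wrist view shows the lock plate at (320,158), its slot vertical at (320,159), and the tongue at (325,208). The rack keys are orange (15,93), blue (66,171) and white (109,233), with the hanger at upper right. Next, precise measurements by plane rays.

Run:
```python
from h import *
def rect(m,s,z,k=40):
    nn,l,st,ce=cv2.connectedComponentsWithStats(m.astype(np.uint8))
    out=[]
    for i in range(1,nn):
        if st[i,4]<k: continue
        v,u=np.nonzero(l==i);P=plane(s,np.c_[u,v],z)
        out.append((ce[i].round(),st[i,4],P[:,:2].mean(0).round(4),cv2.minAreaRect((P[:,:2]*1000).astype(np.float32)),round(line(P)[1],3)))
    return out
for n,box in(('wrist',(270,370,110,235)),('side',(300,355,220,250)),('scene',(270,320,180,215))):
    s=load(n);H=hsv(s);h,S,V=[H[...,i].astype(int) for i in range(3)]
    B=np.zeros(h.shape,bool);B[box[2]:box[3],box[0]:box[1]]=1
    for nm,m,z in(('plate',(h>12)&(h<32)&(S>90),.09),('tongue',((h<7)|(h>173))&(S>150),.087)):
        for r in rect(m&B,s,z): print(n,nm,r)
    # slot: dark pixels inside filled plate hull
    m=((h>12)&(h<32)&(S>90)&B).astype(np.uint8);c,_=cv2.findContours(m,cv2.RETR_EXTERNAL,cv2.CHAIN_APPROX_NONE)
    hull=cv2.convexHull(max(c,key=cv2.contourArea));f=np.zeros_like(m);cv2.fillPoly(f,[hull],1);f2=cv2.erode(f,np.ones((5,5)))
    for r in rect(f>0,s,.09): print(n,'disc',r[2],r[3])
    for r in rect((f2>0)&(V<110),s,.09): print(n,'slot',r)
s=load('wrist');H=hsv(s);h,S,V=[H[...,i].astype(int) for i in range(3)];C=cloud(s)
for nm,m in(('orange',(h<16)&(S>150)),('blue',(h>100)&(h<125)&(S>130)),('white',(S<45)&(V>150))):
    m=m&(C[...,2]>.115)&(C[...,2]<.18);m[:,160:]=0
    P=C[m]
    if len(P)>20: print(nm,len(P),np.median(P,0),'x',P[:,0].min(),P[:,0].max(),'z',P[:,2].max(),line(P))
for nm,cm in(('rack',(slice(0,270),slice(0,230))),('hanger',(slice(0,120),slice(490,640)))):
    m=np.zeros(h.shape,bool);m[cm]=1
    m&=(abs(C[...,2]-.098)<.004)&(S<50)
    P=C[m];print(nm,len(P),cv2.minAreaRect((P[:,:2]*1000).astype(np.float32)),line(P))
    for r in rect(m,s,.098):print(' ',r)
```

```text
wrist plate (array([320., 158.]), np.int32(2973), array([ 0.5709, -0.0341]), ((571.8825073242188, -34.154991149902344), (69.72842407226562, 70.44322204589844), 32.61750030517578), np.float64(-1.251))
wrist tongue (array([323., 203.]), np.int32(255), array([ 0.6226, -0.041 ]), ((628.1024780273438, -40.78805923461914), (13.48955249786377, 38.3076171875), 83.66482543945312), np.float64(-0.278))
wrist disc [ 0.5711 -0.0341] ((571.9052734375, -34.12797546386719), (69.7957992553711, 70.50955200195312), 32.61761474609375)
wrist slot (array([320., 159.]), np.int32(322), array([ 0.572 , -0.0345]), ((572.41943359375, -34.51934814453125), (8.704819679260254, 43.652915954589844), 83.47481536865234), np.float64(-0.111))
side plate (array([318., 236.]), np.int32(508), array([ 0.5715, -0.0374]), ((573.1992797851562, -35.38030242919922), (73.95883178710938, 69.73458862304688), 73.83758544921875), np.float64(-1.875))
side tongue (array([340., 234.]), np.int32(50), array([ 0.6263, -0.0428]), ((628.5859985351562, -42.50619888305664), (13.666800498962402, 34.818851470947266), 73.77606201171875), np.floa
[... 1230 characters left out ...]
ay([ 0.511 , -0.2745]), ((524.200439453125, -274.6974182128906), (251.45669555664062, 44.512855529785156), 11.390599250793457), np.float64(0.202))
hanger 2467 ((523.74072265625, 240.20297241210938), (34.85047149658203, 102.14170837402344), 84.65412139892578) (array([0.51717708, 0.23984434]), np.float64(-0.04831965740526108))
  (array([577.,  50.]), np.int32(1231), array([0.5156, 0.2299]), ((517.9259643554688, 229.8404998779297), (12.099488258361816, 92.62468719482422), 86.14706420898438), np.float64(-0.064))
  (array([600.,  49.]), np.int32(1235), array([0.5188, 0.2517]), ((520.8566284179688, 251.5217742919922), (12.472042083740234, 89.89668273925781), 86.05752563476562), np.float64(-0.065))
```

Emit:
{"method": "move_arm", "body": {
  "rows": [
    [[-7,-35,-8,0.06,0],[-7,-35,-8,0.06,0],[-8,-35,-8,0.06,0],[-8,-35,-8,0.06,0],[-8,-35,-8,0.06,0],[-8,-35,-8,0.06,0],[-7,-31,-8,0.04,0],[0,0,-7,0,0],[0,0,0,0,0],[0,0,0,0,0]]
  ]
}}

```text
time: 2.73
eef_pos: [0.5262, -0.2712, 0.24]
ee_rot: [0.314, -3.125, -0.002]
contact_force: [0.2, 0.1, -0.1]
opening: 0.0428
grasp_force: 0.0
```

```bash
cat > rk.py <<'E'
from h import *
s=fix(snap('wrist','rk'));st=arm.state();M=R.from_rotvec(st['ee_rot']).as_matrix()
print(st['eef_pos'],'yyaw',np.arctan2(M[1,1],M[0,1]),st['joints'].round(2))
H=hsv(s);h,S,V=[H[...,i].astype(int) for i in range(3)];C=cloud(s)
near=(abs(C[...,1]+.273-(C[...,0]-.526)*.2)<.03)&(C[...,0]>.38)&(C[...,0]<.68)
for nm,m in(('orange',(h<16)&(S>150)),('blue',(h>100)&(h<125)&(S>130)),('white',(S<45)&(V>150))):
    m=m&(C[...,2]>.118)&(C[...,2]<.18)&near
    P=C[m]
    if len(P)>20:
        T=P[P[:,2]>.148]
        print(nm,len(P),'mid x',(P[:,0].min()+P[:,0].max())/2,P[:,0].min(),P[:,0].max(),'z',P[:,2].max(),'top rect',cv2.minAreaRect((T[:,:2]*1000).astype(np.float32)),line(T)[1])
P=C[near&(abs(C[...,2]-.098)<.004)&(S<50)]
if len(P)>50: print('rails',len(P),cv2.minAreaRect((P[:,:2]*1000).astype(np.float32)))
E
python3 rk.py
```

```text
[ 0.5265914  -0.27114121  0.24064333] yyaw 1.7719133616358405 [-0.67  0.1   1.7   0.    1.34 -2.44]
orange 212 mid x 0.4501572257738369 0.42852818394769704 0.47178626759997666 z 0.15277576482088706 top rect ((450.6536560058594, -291.8285217285156), (34.07585144042969, 6.856525421142578), 12.608372688293457) 0.1665827465101076
blue 667 mid x 0.5245160701191632 0.5031682392763457 0.5458639009619808 z 0.15639517778428363 top rect ((527.054443359375, -275.4358215332031), (33.91355514526367, 8.769671440124512), 11.511683464050293) 0.2196320259680691
white 699 mid x 0.5430089090865271 0.47232333133307497 0.6136944868399792 z 0.15581614714437256 top rect ((567.3975830078125, -266.47320556640625), (90.93486022949219, 9.746476173400879), 11.048737525939941) 0.17102517009546392
rails 5461 ((524.1915893554688, -276.12957763671875), (249.641845703125, 39.5445556640625), 11.709101676940918)
```

View pics/rk.png

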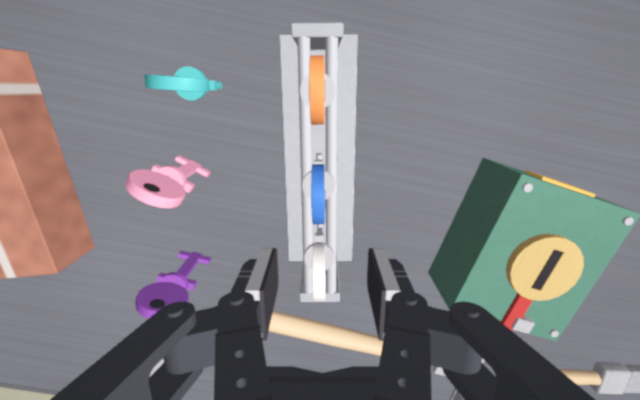

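Wrist view: orange (317,90), blue (318,195) and white (319,270) lie along the rack, and the fingers are centred near column 322. I'll descend on blue.

Emit:
{"method": "move_arm", "body": {
  "rows": [
    [[-1,-3.3,-25,0,0],[0,0,-30,0,0],[0,0,-30,0,0],[0,0,-25,0,0],[0,0,-14,0,0],[0,0,-3,0,0],[0,0,0,0,-0.5],[0,0,0,0,-1],[0,0,0,0,-1],[0,0,0,0,-1],[0,0,0,0,-1]]
  ]
}}

```text
time: 3.7
eef_pos: [0.5264, -0.2766, 0.1153]
ee_rot: [-0.312, 3.123, -0.003]
contact_force: [0.5, 2.4, 5.6]
opening: 0.0097
grasp_force: 61.9
```

```bash
cat > ih.py <<'E'
from h import *
import sys
s=fix(snap('wrist',sys.argv[1]));st=arm.state();M=R.from_rotvec(st['ee_rot']).as_matrix()
print(st['time'],st['eef_pos'],'yyaw',np.arctan2(M[1,1],M[0,1]),st['joints'].round(2),st['contact_force'],st['torque'],st['opening'],st['grasp_force'])
H=hsv(s);h,S,V=[H[...,i].astype(int) for i in range(3)];C=cloud(s)
T=(C-st['eef_pos'])@M   # tool coordinates
for nm,m in(('orange',(h<16)&(S>150)),('blue',(h>100)&(h<125)&(S>130)),('white',(S<45)&(V>150))):
    m=m&(abs(T[...,0])<.035)&(abs(T[...,1])<.02)&(T[...,2]>-.06)&(T[...,2]<.0)
    P=T[m]
    if len(P)>20:
        v,u=np.nonzero(m);print(nm,len(P),'px',u.min(),u.max(),v.min(),v.max(),'tool min',P.min(0).round(4),'max',P.max(0).round(4))
E
python3 ih.py g1
```

```text
3.75 [ 0.52638019 -0.27664524  0.115294  ] yyaw 1.769994116155733 [-0.67  0.25  1.78  0.    1.11 -2.45] [1.12161022 2.13815943 6.74064694] [ 0.48606606 -0.11722224  0.0456725 ] 0.009091045108720202 62.158827781677246
blue 2840 px 309 336 228 339 tool min [-0.0182 -0.0071 -0.0409] max [ 0.0237  0.0044 -0.0111]
white 221 px 295 370 227 367 tool min [-0.0178 -0.0126 -0.0536] max [ 0.0212  0.017  -0.0031]
```

Emit:
{"method": "move_arm", "body": {
  "rows": [
    [[0,0,5,0,-1],[0,0,12,0,-1],[0,0,20,0,-1],[0,0,25,0,-1],[0,0,25,0,-1],[0,0,10,0,-1],[5,25,3,-0.03,-1],[7,36,0,-0.05,-1],[8,38,0,-0.06,-1],[8,38,0,-0.06,-1],[8,38,0,-0.06,-1],[6,30,0,-0.053,-1]]
  ]
}}

```text
time: 4.75
eef_pos: [0.5669, -0.0688, 0.213]
ee_rot: [-0.182, -3.136, -0.001]
contact_force: [0.7, -0.0, -1.2]
opening: 0.009
grasp_force: 61.1
```

Emit:
{"method": "move_arm", "body": {
  "rows": [
    [[4,20,0,0,-1],[0,8,0,0,-1],[0,0,0,0,-1],[0,0,0,0,-1]]
  ]
}}

```text
time: 5.08
eef_pos: [0.5709, -0.0438, 0.2131]
ee_rot: [-0.178, -3.136, 0.001]
contact_force: [0.0, -0.3, -0.8]
opening: 0.0092
grasp_force: 61.0
```

```bash
cat > lk.py <<'E'
from h import *
import sys
w=load('wrist');s=w;st=arm.state();M=R.from_rotvec(st['ee_rot']).as_matrix()
H=hsv(s);h,S,V=[H[...,i].astype(int) for i in range(3)];C=cloud(s)
d=np.hypot(C[...,0]-.572,C[...,1]+.034)
m=((h>12)&(h<32)&(S>90)&(abs(C[...,2]-.09)<.01)&(d<.06))
print('plate px',m.sum())
v,u=np.nonzero(m);P=plane(s,np.c_[u,v],.09);print('plate rect',cv2.minAreaRect((P[:,:2]*1000).astype(np.float32)),(P.min(0)+P.max(0))/2)
m=(V<90)&(d<.03);m=cv2.morphologyEx(m.astype(np.uint8),cv2.MORPH_OPEN,np.ones((2,2)))
nn,l,stt,ce=cv2.connectedComponentsWithStats(m)
for i in range(1,nn):
    if stt[i,4]>60:
        v,u=np.nonzero(l==i);P=plane(s,np.c_[u,v],.09);print('dark',ce[i].round(),stt[i,4],cv2.minAreaRect((P[:,:2]*1000).astype(np.float32)),line(P)[1])
m=((h<7)|(h>173))&(S>150)&(d<.1)&(d>.03)
v,u=np.nonzero(m)
if len(u)>20: P=plane(s,np.c_[u,v],.087);print('tongue',len(u),cv2.minAreaRect((P[:,:2]*1000).astype(np.float32)))
E
python3 ih.py l1; python3 lk.py
```

```text
5.1333 [ 0.57098166 -0.04427117  0.21316098] yyaw 1.4563153321898887 [-0.28  0.08  1.77 -0.    1.28 -1.73] [-0.3794035  -0.00493105 -0.87985695] [-0.00983144  0.0061573   0.02375764] 0.009150465482090713 61.04253172874451
blue 2858 px 309 336 228 339 tool min [-0.0183 -0.0065 -0.0409] max [ 0.0234  0.0049 -0.0108]
white 878 px 294 379 243 336 tool min [-0.011  -0.0119 -0.0458] max [ 0.0207  0.0196 -0.0027]
plate px 4364
plate rect ((570.6824951171875, -33.9925651550293), (70.37332153320312, 69.55267333984375), 68.42540740966797) [ 0.57157676 -0.0345761   0.09      ]
dark [336. 189.] 528 ((573.5006713867188, -33.731632232666016), (8.472545623779297, 42.911861419677734), 84.0014419555664) -0.10230834706908976
dark [366. 349.] 17931 ((723.5087890625, -12.334053039550781), (232.43185424804688, 166.0250701904297), 83.547119140625) 1.2556223707522425
```

View pics/l1.png

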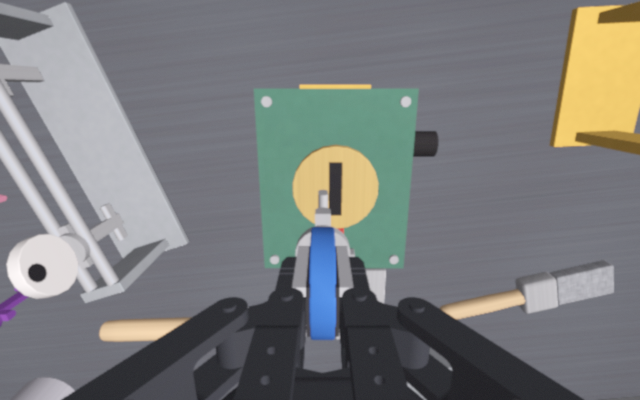

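The slot is at (336,189) and the blade tip at column 323, already parallel, so I need +11 mm in y. I'll shift, then go in part-way.

Emit:
{"method": "move_arm", "body": {
  "rows": [
    [[1.5,11.2,0,0,-1],[0,0,-15,0,-1],[0,0,-15,0,-1],[0,0,-8,0,-1],[0,0,-6,0,-1],[0,0,-6,0,-1],[0,0,-6,0,-1],[0,0,0,0,-1]]
  ]
}}

```text
time: 5.8
eef_pos: [0.5722, -0.0321, 0.1562]
ee_rot: [-0.179, -3.135, -0.001]
contact_force: [-0.3, 0.4, -2.0]
opening: 0.0093
grasp_force: 61.1
```

Tip is about 17 mm below the lock face with no contact force, so it's in the slot. Next: push home in two stages.

Emit:
{"method": "move_arm", "body": {
  "rows": [
    [[0,0,-12,0,-1],[0,0,-12,0,-1],[0,0,-12,0,-1],[0,0,-8,0,-1],[0,0,0,0,-1]]
  ]
}}

```text
time: 6.22
eef_pos: [0.5709, -0.0317, 0.1102]
ee_rot: [-0.178, -3.132, -0.001]
contact_force: [-0.6, 0.4, -0.8]
opening: 0.0095
grasp_force: 61.1
```

Emit:
{"method": "move_arm", "body": {
  "rows": [
    [[0,0,-3,0,-1],[0,0,-3,0,-1],[0,0,-1,0,-1],[0,0,0,0,-1]]
  ]
}}

```text
time: 6.55
eef_pos: [0.5728, -0.0321, 0.1064]
ee_rot: [0.179, 3.136, -0.0]
contact_force: [-0.6, -0.6, -0.6]
opening: 0.0096
grasp_force: 61.1
```

Emit:
{"method": "move_arm", "body": {
  "rows": [
    [[0,0,-2,0,-1],[0,0,-2,0,-1],[0,0,0,0,-1],[0,0,0,0,-1]]
  ]
}}

```text
time: 6.88
eef_pos: [0.5735, -0.0322, 0.1053]
ee_rot: [0.178, 3.136, -0.001]
contact_force: [-7.5, 1.6, 14.1]
opening: 0.0089
grasp_force: 63.2
```

```bash
python3 ih.py l2
```

```text
6.9333 [ 0.57350363 -0.03223609  0.1052739 ] yyaw 1.4574356414872571 [-0.25  0.22  1.84 -0.    1.08 -1.71] [-5.78309883  2.09541352 13.75272449] [ 0.20107226  1.25349874 -0.00983907] 0.009354179509221608 63.20796489715576
blue 2830 px 309 336 227 338 tool min [-0.0171 -0.007  -0.0407] max [ 0.0232  0.0043 -0.0077]
white 1069 px 293 352 227 336 tool min [-0.0121 -0.0125 -0.0453] max [ 0.0211  0.0101 -0.0033]
```

Emit:
{"method": "move_arm", "body": {
  "rows": [
    [[0,0,0,-0.08,-1],[0,0,0,-0.08,-1],[0,0,0,-0.08,-1],[0,0,0,-0.08,-1],[0,0,0,-0.06,-1],[0,0,0,-0.06,-1],[0,0,0,0,-1],[0,0,0,0,-1]]
  ]
}}

```text
time: 7.6
eef_pos: [0.5734, -0.0335, 0.1053]
ee_rot: [0.853, 3.022, -0.006]
contact_force: [-6.3, -3.2, 12.6]
opening: 0.0093
grasp_force: 64.2
```

```bash
python3 ih.py l3; python3 lk.py
```

```text
7.65 [ 0.57341843 -0.03352653  0.10532207] yyaw 1.0205924418534826 [-0.25  0.22  1.84 -0.    1.08 -1.27] [-6.76863653 -2.41708136 13.94382465] [-0.74537698  1.54273972  0.72443491] 0.009607584680567549 64.19329404830933
blue 2802 px 308 336 227 339 tool min [-0.0183 -0.0064 -0.0406] max [ 0.0227  0.0045 -0.0043]
white 1159 px 292 352 227 296 tool min [ 0.0052 -0.0129 -0.0447] max [ 0.0211  0.0104 -0.0035]
plate px 7793
plate rect ((566.2073974609375, -31.20627212524414), (70.6251220703125, 61.306339263916016), 60.010807037353516) [ 0.57066961 -0.03452877  0.09      ]
dark [319. 216.] 342 ((557.93310546875, -26.999618530273438), (9.56265640258789, 10.232311248779297), 62.712059020996094) -0.7009010273235353
dark [289. 264.] 103 ((572.58984375, -55.20659637451172), (6.6384124755859375, 5.458453178405762), 58.603397369384766) -1.4410189928086081
dark [357. 264.] 101 ((591.7930908203125, -23.738235473632812), (6.082002639770508, 5.454385757446289), 58.60965347290039) 0.2738955599680222
dark [327. 348.] 15173 ((624.611328125, -65.82415771484375), (124.39668273925781, 92.04337310791016), 58.7170524597168) -2.096167257516636
tongue 361 ((634.4096069335938, -66.83908081054688), (12.869115829467773, 13.512042045593262), 63.78895950317383)
```

Emit:
{"method": "move_arm", "body": {
  "rows": [
    [[0,0,0,-0.04,-1],[0,0,0,-0.04,-1],[0,0,0,0,-1]]
  ]
}}

```text
time: 7.9
eef_pos: [0.5734, -0.0335, 0.1054]
ee_rot: [0.968, 2.987, -0.007]
contact_force: [-6.8, -3.7, 13.1]
opening: 0.0097
grasp_force: 94.2
```

```bash
python3 ih.py l4; python3 lk.py | tail -1
```

```text
7.95 [ 0.57341008 -0.0335112   0.10541001] yyaw 0.944683169242666 [-0.25  0.22  1.84 -0.01  1.08 -1.2 ] [-6.28936933 -2.42052879 13.39857905] [-0.60013892  1.42799091  1.8904736 ] 0.009022665031575752 93.56728688813746
blue 2773 px 307 336 227 339 tool min [-0.0189 -0.0069 -0.0409] max [ 0.0227  0.0043 -0.0027]
white 1149 px 292 352 234 368 tool min [-0.0129 -0.0131 -0.0533] max [ 0.0216  0.0105 -0.0033]
tongue 259 ((632.9275512695312, -69.94306182861328), (9.397350311279297, 13.343130111694336), 61.910064697265625)
```

Torque has risen to 1.9 N m at about 0.45 rad, so that's a hard stop and blue is wrong. I'll turn it back past zero by the play, re-centre and pull up.

Emit:
{"method": "move_arm", "body": {
  "rows": [
    [[0,0,0,0.09,-1],[0,0,0,0.09,-1],[0,0,0,0.09,-1],[0,0,0,0.09,-1],[0,0,0,0.09,-1],[0,0,0,0.08,-1],[0,0,0,0.06,-1],[0,0,0,0.01,-1],[0,0,0,0,-1]]
  ]
}}

```text
time: 8.7
eef_pos: [0.5743, -0.0333, 0.1053]
ee_rot: [0.052, 3.138, -0.004]
contact_force: [-4.4, -2.5, 10.6]
opening: 0.0091
grasp_force: 62.9
```

```bash
python3 ih.py l5; python3 lk.py|tail -1
```

```text
8.75 [ 0.5742526  -0.03327107  0.10530135] yyaw 1.5372005291361244 [-0.25  0.22  1.84 -0.    1.08 -1.79] [-3.94162277 -2.87911314  9.99849177] [-0.37101222  0.7354202  -0.08369426] 0.009358512644210013 62.877949476242065
blue 2830 px 309 336 227 338 tool min [-0.017  -0.007  -0.0406] max [ 0.0232  0.0043 -0.0086]
white 1021 px 293 351 242 336 tool min [-0.0112 -0.0125 -0.045 ] max [ 0.0211  0.01   -0.0036]
tongue 66 ((641.1499633789062, -46.180694580078125), (2.2209744453430176, 12.732935905456543), 84.07754516601562)
```

Emit:
{"method": "move_arm", "body": {
  "rows": [
    [[0,0,0,0.05,-1],[0,0,0,0.0,-1]]
  ]
}}

```text
time: 8.92
eef_pos: [0.5743, -0.0335, 0.1053]
ee_rot: [-0.023, 3.138, -0.003]
contact_force: [-4.8, -2.6, 10.4]
opening: 0.0094
grasp_force: 65.3
```

```bash
python3 ih.py l6; python3 lk.py|tail -1
```

```text
8.9667 [ 0.57430814 -0.03350035  0.10533621] yyaw 1.5842394042508674 [-0.25  0.22  1.84 -0.    1.08 -1.84] [-4.59263394 -2.25582386 11.14022536] [-0.49156405  0.75955947 -0.88802202] 0.009547670662733383 65.00908255577087
blue 2823 px 309 337 227 338 tool min [-0.0171 -0.0069 -0.0407] max [ 0.0237  0.0044 -0.0067]
white 981 px 293 351 246 336 tool min [-0.0114 -0.0125 -0.0451] max [ 0.012   0.0101 -0.0039]
dark [329. 347.] 15434 ((630.8800048828125, -33.35832595825195), (98.83763122558594, 123.8587875366211), 0.9960897564888) 1.6356273451074883
```

Emit:
{"method": "move_arm", "body": {
  "rows": [
    [[0,0,0,-0.08,-1],[0,0,0,-0.046,-1],[0,0,8,0,-1],[0,0,15,0,-1],[0,0,20,0,-1],[0,0,25,0,-1],[0,0,25,0,-1],[0,0,15,0,-1],[-5,-25,3,0.03,-1],[-8,-38,0,0.06,-1],[-8,-38,0,0.06,-1],[-8,-38,0,0.06,-1]]
  ]
}}

```text
time: 9.97
eef_pos: [0.5433, -0.1721, 0.214]
ee_rot: [-0.166, 3.136, -0.001]
contact_force: [0.1, -0.4, -1.2]
opening: 0.0092
grasp_force: 61.1
```

Emit:
{"method": "move_arm", "body": {
  "rows": [
    [[-8,-38,0,0.06,-1],[-6,-35,0,0.043,-1],[-4.5,-22,0,0,-1],[0,-10.2,0,0,-1],[0,0,0,0,-1],[0,0,0,0,-1]]
  ]
}}

```text
time: 10.47
eef_pos: [0.5253, -0.2758, 0.2133]
ee_rot: [-0.319, 3.125, 0.001]
contact_force: [-0.3, 0.0, -0.5]
opening: 0.0093
grasp_force: 61.1
```

```bash
python3 ih.py r1
python3 - <<'E'
from h import *
s=load('wrist');H=hsv(s);h,S,V=[H[...,i].astype(int) for i in range(3)]
C=cloud(s);st=arm.state();M=R.from_rotvec(st['ee_rot']).as_matrix();T=(C-st['eef_pos'])@M
m=(abs(C[...,2]-.098)<.006)&(S<50)&(abs(T[...,1])<.03)
for x0 in(.03,.05,.07,.09):
    y=np.sort(T[m&(abs(T[...,0]-x0)<.004)][:,1]);hist,e=np.histogram(y,bins=np.arange(-.03,.0301,.001));print(x0,hist.tolist())
a=fix(snap('side'))
sd=hsv(a);C=cloud(a);m=((sd[...,0]<7)|(sd[...,0]>173))&(sd[...,1]>150)&(abs(C[...,2]-.087)<.01)&(abs(C[...,0]-.63)<.05)&(abs(C[...,1]+.04)<.05)
v,u=np.nonzero(m);P=plane(a,np.c_[u,v],.087);print('tongue side',cv2.minAreaRect((P[:,:2]*1000).astype(np.float32)))
E
```

```text
10.5167 [ 0.52542741 -0.27516461  0.21320591] yyaw 1.775036221902292 [-0.67  0.13  1.72  0.    1.29 -2.45] [-0.05097698 -0.96039446 -1.71406465] [0.00235186 0.01478628 0.00112167] 0.009372129921318377 61.13776087760925
blue 2810 px 309 336 228 338 tool min [-0.0166 -0.0077 -0.0407] max [ 0.024   0.0037 -0.0113]
white 213 px 294 350 227 339 tool min [-0.0183 -0.0132 -0.0453] max [ 0.0213  0.0093 -0.0036]
0.03 [0, 0, 0, 0, 0, 0, 0, 0, 0, 0, 0, 0, 0, 10, 10, 10, 18, 12, 11, 11, 20, 10, 10, 9, 0, 0, 0, 0, 0, 0, 0, 0, 0, 0, 0, 10, 10, 18, 13, 10, 10, 21, 10, 10, 10, 0, 0, 0, 0, 0, 0, 0, 0, 0, 0, 0, 0, 0, 0, 0]
0.05 [0, 0, 0, 0, 0, 0, 0, 0, 0, 0, 0, 0, 0, 10, 21, 11, 11, 15, 18, 11, 14, 19, 11, 0, 0, 0, 0, 0, 0, 0, 0, 0, 0, 0, 0, 6, 13, 20, 10, 15, 18, 11, 11, 19, 11, 0, 0, 0, 0, 0, 0, 0, 0, 0, 0, 0, 0, 0, 0, 0]
0.07 [0, 0, 0, 0, 0, 0, 0, 0, 0, 0, 0, 0, 0, 11, 11, 12, 9, 3, 2, 1, 0, 0, 0, 0, 0, 0, 0, 0, 0, 0, 0, 0, 0, 0, 0, 0, 0, 0, 0, 3, 3, 8, 11, 11, 11, 0, 0, 0, 0, 0, 0, 0, 0, 0, 0, 0, 0, 0, 0, 0]
0.09 [0, 0, 0, 0, 0, 0, 0, 0, 0, 0, 0, 0, 0, 11, 22, 11, 11, 22, 11, 19, 8, 7, 13, 0, 0, 0, 0, 0, 0, 0, 0, 0, 0, 0, 0, 0, 7, 11, 17, 11, 22, 11, 12, 19, 13, 0, 0, 0, 0, 0, 0, 0, 0, 0, 0, 0, 0, 0, 0, 0]
tongue side ((0.0, 0.0), (0.0, 0.0), 0.0)
```

View pics/r1.png

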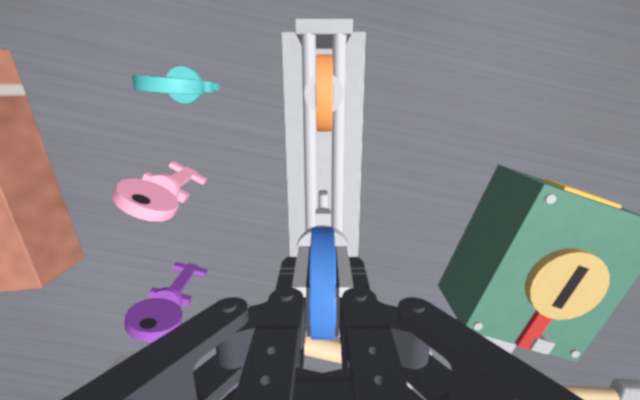

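The picture shows blue's blade tip at column 323 and the gap centred near column 324.5. The latch tongue is back under the keeper. I'll shift +1 mm and lower it into the gap.

Emit:
{"method": "move_arm", "body": {
  "rows": [
    [[-0.2,1,-10,0,-1],[0,0,-15,0,-1],[0,0,-10,0,-1],[0,0,-8,0,-1],[0,0,-8,0,-1],[0,0,-8,0,-1],[0,0,0,0,-1]]
  ]
}}

```text
time: 11.15
eef_pos: [0.5242, -0.2745, 0.1522]
ee_rot: [0.319, -3.123, -0.004]
contact_force: [-0.6, -0.3, -1.1]
opening: 0.009
grasp_force: 61.1
```

Emit:
{"method": "move_arm", "body": {
  "rows": [
    [[0,0,-12,0,-1],[0,0,-12,0,-1],[0,0,-8,0,-1],[0,0,-4,0,-1],[0,0,-1,0,-1],[0,0,0,0,-1]]
  ]
}}

```text
time: 11.65
eef_pos: [0.5248, -0.2753, 0.1168]
ee_rot: [0.318, -3.125, -0.001]
contact_force: [-0.4, 0.3, -1.7]
opening: 0.0089
grasp_force: 61.1
```

Emit:
{"method": "move_arm", "body": {
  "rows": [
    [[0,0,-2,0,-1],[0,0,0,0,-1],[0,0,0,0,0],[0,0,0,0,0],[0,0,0,0,0],[0,0,10,0,0],[0,0,20,0,0],[0,0,25,0,0],[0,0,25,0,0],[0,0,20,0,0],[0,0,0,0,0]]
  ]
}}

```text
time: 12.57
eef_pos: [0.5274, -0.2771, 0.222]
ee_rot: [-0.318, 3.118, -0.012]
contact_force: [0.9, 0.6, -0.2]
opening: 0.0426
grasp_force: 0.0
```

Emit:
{"method": "move_arm", "body": {
  "rows": [
    [[23,4.5,9,0,0],[23,4.5,9,0,0],[23.5,5,9,0,0],[0,0,0,0,0],[0,0,0,0,0]]
  ]
}}

```text
time: 12.98
eef_pos: [0.5951, -0.261, 0.2424]
ee_rot: [-0.321, 3.125, -0.001]
contact_force: [-0.3, 1.0, -0.5]
opening: 0.0426
grasp_force: 0.0
```

Run:
```python
from h import *
st=arm.state();M=R.from_rotvec(st['ee_rot']).as_matrix();print(st['eef_pos'],np.arctan2(M[1,1],M[0,1]),st['opening'])
s=fix(snap('wrist','r2'));b=fix(snap('side','s2'))
for n,s in(('wrist',s),('side',b)):
    H=hsv(s);h,S,V=[H[...,i].astype(int) for i in range(3)];C=cloud(s)
    r=np.c_[C[...,0].ravel()-.525,C[...,1].ravel()+.2755];a=.2
    X=(r[:,0]*np.cos(a)+r[:,1]*np.sin(a)).reshape(h.shape);Y=(-r[:,0]*np.sin(a)+r[:,1]*np.cos(a)).reshape(h.shape)
    near=(abs(Y)<.03)&(abs(X)<.14)&(C[...,2]>.115)&(C[...,2]<.165)
    for nm,m in(('orange',(h<16)&(S>150)),('blue',(h>100)&(h<125)&(S>130)),('white',(S<45)&(V>150))):
        m=m&near
        if nm=='white': m&=abs(X-.07)<.035
        if m.sum()>30: print(n,nm,m.sum(),'X',X[m].min().round(4),X[m].max().round(4),'Y',Y[m].min().round(4),Y[m].max().round(4),'ztop',C[...,2][m].max().round(4))
```

```text
[ 0.59508434 -0.26100558  0.24236495] 1.775314049671036 0.042553182505856366
wrist orange 230 X -0.0613 -0.053 Y -0.0051 0.0034 ztop 0.1501
wrist blue 792 X -0.0219 0.0218 Y -0.0057 0.0027 ztop 0.1565
wrist white 818 X 0.0483 0.0931 Y -0.0052 0.005 ztop 0.1564
side orange 225 X -0.099 -0.0584 Y -0.0067 0.0048 ztop 0.1552
side blue 216 X -0.0227 0.0188 Y -0.0068 0.0038 ztop 0.155
side white 257 X 0.0483 0.0936 Y -0.0054 0.0066 ztop 0.1551
```

Emit:
{"method": "move_arm", "body": {
  "rows": [
    [[-0.7,0,-25,0,0],[0,0,-30,0,0],[0,0,-30,0,0],[0,0,-25,0,0],[0,0,-14,0,0],[0,0,-3,0,0],[0,0,0,0,-0.5],[0,0,0,0,-1],[0,0,0,0,-1],[0,0,0,0,-1],[0,0,0,0,-1]]
  ]
}}

```text
time: 14.0
eef_pos: [0.5949, -0.2621, 0.1174]
ee_rot: [-0.318, 3.123, -0.004]
contact_force: [-0.4, -0.7, 4.0]
opening: 0.009
grasp_force: 61.3
```

```bash
python3 ih.py g2
```

```text
14.05 [ 0.59486154 -0.26206448  0.11743048] yyaw 1.7740585749541578 [-0.59  0.36  1.63 -0.    1.14 -2.36] [-0.52543229 -0.41273451  5.13393574] [-0.08328099  0.12453398  0.00809193] 0.00923405103405276 61.472625732421875
white 2999 px 295 350 226 336 tool min [-0.0187 -0.0125 -0.0449] max [ 0.023   0.0098 -0.0013]
```

Emit:
{"method": "move_arm", "body": {
  "rows": [
    [[0,0,5,0,-1],[0,0,12,0,-1],[0,0,20,0,-1],[0,0,25,0,-1],[0,0,24,0,-1],[0,0,10,0,-1],[-2,25,0,-0.03,-1],[-3,36,0,-0.05,-1],[-4,38,0,-0.06,-1],[-4,38,0,-0.06,-1],[-4,38,0,-0.06,-1],[-3,30,0,-0.056,-1]]
  ]
}}

```text
time: 15.05
eef_pos: [0.5727, -0.0537, 0.2109]
ee_rot: [-0.18, -3.135, -0.001]
contact_force: [-0.0, -0.5, -0.6]
opening: 0.0094
grasp_force: 60.7
```

Emit:
{"method": "move_arm", "body": {
  "rows": [
    [[-2,20,0,0,-1],[0,4,0,0,-1],[0,0,0,0,-1],[0,0,0,0,-1]]
  ]
}}

```text
time: 15.38
eef_pos: [0.5718, -0.0328, 0.2112]
ee_rot: [-0.177, -3.136, 0.001]
contact_force: [0.2, -0.3, -1.2]
opening: 0.0094
grasp_force: 60.8
```

```bash
python3 ih.py l7; python3 lk.py
python3 - <<'E'
from h import *
s=load('wrist');g=s['color'].astype(int)
H=hsv(s);V=H[...,2]
for r in(170,175,180,185):
    c=np.nonzero(V[r,290:380]<60)[0]+290;print(r,'dark cols',c.min() if len(c) else None,c.max() if len(c) else None)
for r in(196,200,205,210):
    c=np.nonzero(H[r,290:380,1]<40)[0]+290;print(r,'grey cols',c.min() if len(c) else None,c.max() if len(c) else None)
E
```

```text
15.4333 [ 0.57191586 -0.03331878  0.2112429 ] yyaw 1.4571894775631955 [-0.26  0.09  1.78 -0.    1.28 -1.71] [ 0.46264054 -0.20606213 -0.58400008] [ 0.01736909  0.03108596 -0.02027144] 0.009557600547407378 60.78927397727966
white 3704 px 294 374 226 337 tool min [-0.0206 -0.0119 -0.0446] max [ 0.0228  0.0175 -0.0016]
plate px 4610
plate rect ((570.5769653320312, -34.491539001464844), (70.13996887207031, 69.61015319824219), 85.7942886352539) [ 0.57098162 -0.03457141  0.09      ]
dark [323. 174.] 184 ((559.0513916015625, -32.11765670776367), (8.254240036010742, 15.161741256713867), 83.57574462890625) -0.1684166232260835
dark [324. 346.] 16710 ((717.4562377929688, -49.797698974609375), (206.9550323486328, 164.9593048095703), 83.5832748413086) 1.4598543938611253
170 dark cols 318 325
175 dark cols 319 326
180 dark cols None None
185 dark cols None None
196 grey cols 317 327
200 grey cols 317 327
205 grey cols 317 327
210 grey cols 316 329
```

Slot and blade are both at column 322. Going in.

Emit:
{"method": "move_arm", "body": {
  "rows": [
    [[0.7,0.3,-15,0,-1],[0,0,-15,0,-1],[0,0,-8,0,-1],[0,0,-6,0,-1],[0,0,-6,0,-1],[0,0,-6,0,-1],[0,0,0,0,-1]]
  ]
}}

```text
time: 16.02
eef_pos: [0.572, -0.0322, 0.1542]
ee_rot: [-0.178, -3.135, -0.0]
contact_force: [-0.6, 0.6, -1.1]
opening: 0.009
grasp_force: 60.8
```

Emit:
{"method": "move_arm", "body": {
  "rows": [
    [[0,0,-12,0,-1],[0,0,-12,0,-1],[0,0,-12,0,-1],[0,0,-6,0,-1],[0,0,-3,0,-1],[0,0,0,0,-1]]
  ]
}}

```text
time: 16.52
eef_pos: [0.5717, -0.0321, 0.109]
ee_rot: [-0.177, -3.134, 0.0]
contact_force: [-1.0, -1.7, -1.1]
opening: 0.0094
grasp_force: 60.9
```

Emit:
{"method": "move_arm", "body": {
  "rows": [
    [[0,0,-2,0,-1],[0,0,-2,0,-1],[0,0,-2,0,-1],[0,0,0,0,-1]]
  ]
}}

```text
time: 16.85
eef_pos: [0.5732, -0.0324, 0.1074]
ee_rot: [0.176, 3.137, -0.001]
contact_force: [-8.3, -2.2, 14.7]
opening: 0.0095
grasp_force: 63.1
```

Home at 0.1074 as predicted. Turn.

Emit:
{"method": "move_arm", "body": {
  "rows": [
    [[0,0,0,-0.08,-1],[0,0,0,-0.08,-1],[0,0,0,-0.08,-1],[0,0,0,-0.08,-1],[0,0,0,-0.07,-1],[0,0,0,-0.07,-1],[0,0,0,0,-1],[0,0,0,0,-1]]
  ]
}}

```text
time: 17.52
eef_pos: [0.574, -0.0329, 0.1075]
ee_rot: [0.886, 3.01, -0.002]
contact_force: [-4.9, -2.7, 12.1]
opening: 0.0095
grasp_force: 62.7
```

```bash
python3 ih.py l8; python3 lk.py | tail -1
```

```text
17.5667 [ 0.57398758 -0.03294842  0.1074553 ] yyaw 0.99833740485263 [-0.25  0.21  1.84 -0.    1.09 -1.25] [-4.88402899 -3.11789901 11.14021061] [-0.53006764  0.9668007  -0.00369639] 0.009115511693902281 62.685551047325134
white 3999 px 292 352 226 336 tool min [-0.0193 -0.013  -0.0456] max [ 0.0221  0.0104 -0.0013]
tongue 370 ((632.3072509765625, -72.15909576416016), (14.11892032623291, 12.05278491973877), 57.2373161315918)
```

Turned 0.46 rad with no torque, so white fits. Continue to the end stop.

Emit:
{"method": "move_arm", "body": {
  "rows": [
    [[0,0,0,-0.1,-1],[0,0,0,-0.1,-1],[0,0,0,-0.1,-1],[0,0,0,-0.1,-1],[0,0,0,-0.1,-1],[0,0,0,-0.1,-1],[0,0,0,-0.1,-1],[0,0,0,-0.1,-1],[0,0,0,-0.08,-1],[0,0,0,-0.06,-1],[0,0,0,0,-1],[0,0,0,0,-1]]
  ]
}}

```text
time: 18.57
eef_pos: [0.5725, -0.0341, 0.1074]
ee_rot: [2.152, 2.286, -0.007]
contact_force: [-11.5, -7.5, 15.1]
opening: 0.009
grasp_force: 63.3
```

```bash
python3 ih.py l9; python3 lk.py | tail -1
```

```text
18.6167 [ 0.57253783 -0.0340499   0.10745898] yyaw 0.059993170080658985 [-0.25  0.21  1.84 -0.01  1.09 -0.31] [-11.96508071  -7.34386899  15.36492293] [-1.36630427  2.1158193   0.21376265] 0.00927898094408093 63.26971471309662
white 4029 px 292 352 226 337 tool min [-0.0198 -0.0118 -0.0456] max [ 0.0217  0.0116 -0.0003]
tongue 326 ((582.0444946289062, -104.41799926757812), (11.888996124267578, 13.01052474975586), 9.557740211486816)
```

Emit:
{"method": "move_arm", "body": {
  "rows": [
    [[0,0,0,-0.04,-1],[0,0,0,0,-1],[0,0,0,0,-1]]
  ]
}}

```text
time: 18.87
eef_pos: [0.5725, -0.034, 0.1075]
ee_rot: [2.194, 2.245, -0.008]
contact_force: [-11.0, -7.7, 16.0]
opening: 0.0093
grasp_force: 67.7
```

```bash
python3 ih.py l10; python3 lk.py | tail -1
```

```text
18.9167 [ 0.57251695 -0.03402372  0.10747996] yyaw 0.02277394376182381 [-0.25  0.21  1.84 -0.01  1.09 -0.27] [-11.14061322  -7.65240823  15.77101488] [-1.25209918  2.07186179  1.08134519] 0.009468888563778593 67.67950415611267
white 4020 px 292 352 226 337 tool min [-0.0206 -0.0118 -0.0457] max [ 0.0216  0.0118 -0.0007]
tongue 255 ((580.767822265625, -104.67304992675781), (9.338241577148438, 12.917329788208008), 9.134413719177246)
```

End stop reached: torque 1.1 N m at 1.43 rad. Back off inside the play and pull up.

Emit:
{"method": "move_arm", "body": {
  "rows": [
    [[0,0,0,0.06,-1],[0,0,0,0.04,-1],[0,0,0,0,-1],[0,0,8,0,-1],[0,0,15,0,-1],[0,0,20,0,-1],[0,0,25,0,-1],[0,0,25,0,-1],[0,0,15,0,-1],[0,0,0,0,-1]]
  ]
}}

```text
time: 19.75
eef_pos: [0.5751, -0.0321, 0.2173]
ee_rot: [2.081, 2.343, 0.008]
contact_force: [0.4, -0.1, 0.0]
opening: 0.0093
grasp_force: 60.8
```

```bash
python3 ih.py l11; python3 lk.py
python3 - <<'E'
from h import *
s=load('wrist');im=s['color'][:,:,::-1];b=fix(snap('side'))['color'][120:320,200:440,::-1]
cv2.imwrite('pics/m1.png',np.hstack([cv2.resize(im[60:310,180:480],(480,400)),cv2.resize(b[:, :160],(320,400))]))
E
```

```text
19.8 [ 0.57391936 -0.03188362  0.21469068] yyaw 0.11825020334778451 [-0.25  0.08  1.77  0.    1.28 -0.37] [-0.00303588 -0.09265362 -0.88406508] [ 0.00469899  0.00748685 -0.01180941] 0.009303182865689062 60.80777406692505
white 4121 px 292 353 226 359 tool min [-0.0215 -0.0108 -0.052 ] max [ 0.0215  0.0135 -0.0035]
plate px 4292
plate rect ((571.6526489257812, -33.04124069213867), (69.90572357177734, 69.94322204589844), 12.228133201599121) [ 0.57210203 -0.03376586  0.09      ]
dark [316. 182.] 317 ((572.2277221679688, -33.76955795288086), (8.382953643798828, 39.77754592895508), 6.798480033874512) -1.4979178305574967
dark [289. 264.] 100 ((554.9947509765625, -109.41722106933594), (11.202357292175293, 9.302667617797852), 6.5319294929504395) 0.8284237388095914
dark [357. 263.] 98 ((617.8497314453125, -101.68711853027344), (11.344114303588867, 8.276274681091309), 6.548211097717285) -0.39563317761504985
dark [314. 349.] 15567 ((595.4037475585938, -193.157470703125), (214.51063537597656, 151.9033660888672), 6.252089977264404) 0.047323246731625385
```

View pics/m1.png

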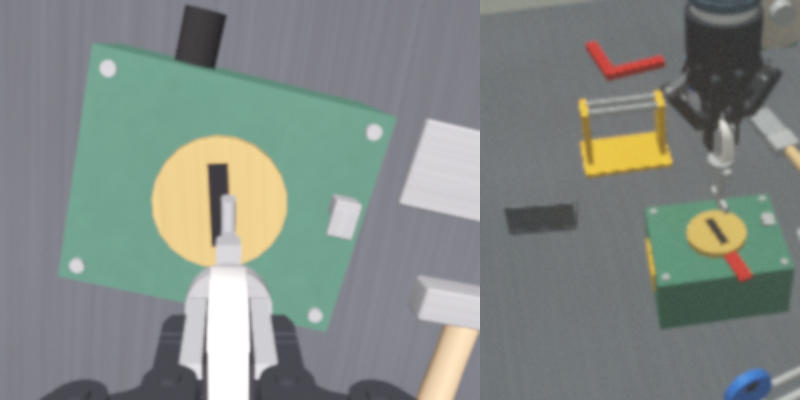

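The picture shows the red tongue swung fully round (slot about 1.33 rad from start). White is in hand clear of the lock, and the hanger is empty. Now carrying white to the hanger.

Emit:
{"method": "move_arm", "body": {
  "rows": [
    [[0,0,8,0.1,-1],[-3,15,0,0.115,-1],[-6,28,0,0.115,-1],[-6,28,0,0.115,-1],[-6,28,0,0.115,-1],[-6,28,0,0.115,-1],[-6,28,0,0.115,-1],[-6,28,0,0.115,-1],[-6,28,0,0.115,-1],[-6,28,0,0.115,-1],[-5,20,0,0.115,-1],[-2,15,0,0.115,-1]]
  ]
}}

```text
time: 20.85
eef_pos: [0.5124, 0.2438, 0.2178]
ee_rot: [-0.126, -3.135, 0.001]
contact_force: [-0.1, -0.8, -1.0]
opening: 0.009
grasp_force: 60.8
```

Emit:
{"method": "move_arm", "body": {
  "rows": [
    [[0,0,0,0.02,-1],[0,0,0,0,-1],[0,0,0,0,-1],[0,0,0,0,-1]]
  ]
}}

```text
time: 21.18
eef_pos: [0.5144, 0.2411, 0.2195]
ee_rot: [-0.11, -3.138, 0.001]
contact_force: [0.7, -0.6, -1.2]
opening: 0.0092
grasp_force: 60.8
```

```bash
cat > hg.py <<'E'
from h import *
s=load('wrist');H=hsv(s);h,S,V=[H[...,i].astype(int) for i in range(3)]
C=cloud(s);st=arm.state();M=R.from_rotvec(st['ee_rot']).as_matrix();T=(C-st['eef_pos'])@M
m=(abs(C[...,2]-.098)<.006)&(S<60)&(abs(T[...,1])<.05)&(T[...,0]<.06)
for x0 in(.025,.03,.035,.04,.045):
    k=m&(abs(T[...,0]-x0)<.002);y=np.sort(T[k][:,1]);print(x0,[(a.min().round(4),a.max().round(4)) for a in np.split(y,np.nonzero(np.diff(y)>.004)[0]+1) if len(a)>3])
k=m;P=T[k];print('rail x range',P[:,0].min() if len(P) else None,P[:,0].max() if len(P) else None)
v,u=np.nonzero((abs(C[...,2]-.1)<.004)&(h>17)&(h<32)&(S>130));print('yellow top T',T[v,u].min(0),T[v,u].max(0),np.median(C[v,u],0)) if len(u) else 0
for r in(190,200,210,215,220,225):
    c=np.nonzero((S[r]<60)&(V[r]>110)&(abs(C[r,:,2]-.098)<.012))[0];c=c[(c>230)&(c<420)];print(r,[(a[0],a[-1]) for a in np.split(c,np.nonzero(np.diff(c)>2)[0]+1) if len(a)])
E
python3 ih.py h1; python3 hg.py
```

```text
21.2333 [0.51454    0.24107809 0.21975134] yyaw 1.5006290625244858 [ 0.24  0.07  1.78 -0.    1.3  -1.26] [-0.08590263  0.23764095 -1.56129098] [-0.01225854 -0.02179282 -0.02667806] 0.009351807265564206 60.784560441970825
white 3900 px 293 351 226 359 tool min [-0.0202 -0.0124 -0.0494] max [ 0.0228  0.0099 -0.0005]
0.025 [(np.float64(-0.0137), np.float64(-0.0055)), (np.float64(0.0081), np.float64(0.0163))]
0.03 [(np.float64(-0.0136), np.float64(-0.0055)), (np.float64(0.0081), np.float64(0.017))]
0.035 [(np.float64(-0.0135), np.float64(-0.0055)), (np.float64(0.008), np.float64(0.017))]
0.04 [(np.float64(-0.0134), np.float64(-0.0055)), (np.float64(0.008), np.float64(0.0168))]
0.045 [(np.float64(-0.0141), np.float64(-0.0054)), (np.float64(0.0079), np.float64(0.0166))]
rail x range -0.038680279226867086 0.05061634529757522
yellow top T [ 0.04941113 -0.0186414   0.11626699] [0.05957783 0.02020305 0.12115073] [0.45795205 0.24542252 0.10071017]
190 [(np.int64(307), np.int64(318)), (np.int64(334), np.int64(344))]
200 [(np.int64(308), np.int64(318)), (np.int64(334), np.int64(343))]
210 [(np.int64(308), np.int64(315)), (np.int64(333), np.int64(343))]
215 [(np.int64(308), np.int64(314)), (np.int64(333), np.int64(343))]
220 [(np.int64(307), np.int64(314)), (np.int64(333), np.int64(343))]
225 [(np.int64(307), np.int64(315)), (np.int64(333), np.int64(343))]
```

View pics/h1.png

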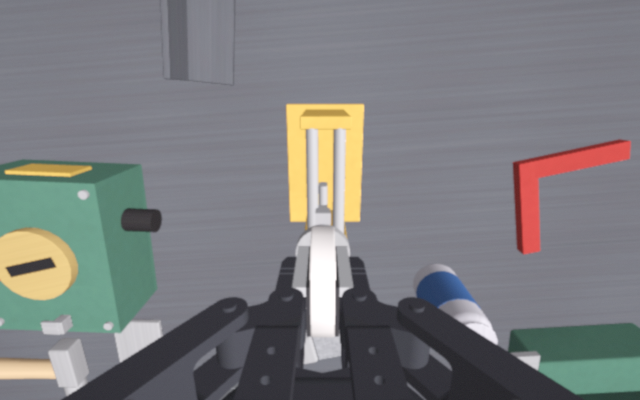

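The picture shows the rails at columns 307–343 (gap centre 325.5) and the blade at 323, parallel. I'll shift +2.2 mm in y and lower.

Emit:
{"method": "move_arm", "body": {
  "rows": [
    [[0.2,2.2,-12,0,-1],[0,0,-15,0,-1],[0,0,-10,0,-1],[0,0,-10,0,-1],[0,0,-8,0,-1],[0,0,-8,0,-1],[0,0,0,0,-1]]
  ]
}}

```text
time: 21.82
eef_pos: [0.5136, 0.2438, 0.1551]
ee_rot: [-0.107, -3.137, 0.002]
contact_force: [-0.8, -1.2, -1.2]
opening: 0.0091
grasp_force: 60.9
```

Emit:
{"method": "move_arm", "body": {
  "rows": [
    [[0,0,-12,0,-1],[0,0,-12,0,-1],[0,0,-8,0,-1],[0,0,-3,0,-1],[0,0,-2,0,-1],[0,0,0,0,-1]]
  ]
}}

```text
time: 22.32
eef_pos: [0.5145, 0.2442, 0.1198]
ee_rot: [-0.106, -3.139, 0.0]
contact_force: [0.4, -0.2, -1.1]
opening: 0.0091
grasp_force: 60.9
```

Emit:
{"method": "move_arm", "body": {
  "rows": [
    [[0,0,-2,0,-1],[0,0,-1,0,-1],[0,0,0,0,-1],[0,0,0,0,-1]]
  ]
}}

```text
time: 22.65
eef_pos: [0.5149, 0.2442, 0.1176]
ee_rot: [0.106, 3.139, 0.0]
contact_force: [0.6, 0.2, -1.5]
opening: 0.0093
grasp_force: 60.9
```

Emit:
{"method": "move_arm", "body": {
  "rows": [
    [[0,0,0,0,0],[0,0,0,0,0],[0,0,0,0,0],[0,0,10,0,0],[0,0,20,0,0],[0,0,25,0,0],[0,0,30,0,0],[0,0,30,0,0],[0,0,30,0,0],[-6,15,20,0,0],[-6,15,0,0,0],[0,0,0,0,0]]
  ]
}}

```text
time: 23.65
eef_pos: [0.5028, 0.2761, 0.2856]
ee_rot: [0.103, 3.135, 0.004]
contact_force: [-0.6, -0.2, -0.3]
opening: 0.0425
grasp_force: 0.0
```

Run:
```python
from h import *
print(arm.state()['eef_pos'],arm.state()['time'])
a=fix(snap('side'));b=fix(snap('scene'))
A=a['color'];B=b['color']
cv2.imwrite('pics/f.png',np.hstack([cv2.resize(A[130:370,220:420],(400,480)),cv2.resize(B[110:290,210:430],(400,327)) if 0 else cv2.resize(B[110:290,210:430],(400,480))])[:,:,::-1])
for n,s in(('side',a),('scene',b)):
    C=cloud(s);H=hsv(s);m=(H[...,1]<45)&(H[...,2]>150)&(abs(C[...,0]-.515)<.05)&(abs(C[...,1]-.244)<.03)&(C[...,2]>.115)&(C[...,2]<.2)
    P=C[m];print(n,'white',len(P),P.min(0),P.max(0))
```

```text
[0.50278463 0.27613438 0.28555533] 23.65
side white 46 [0.49302292 0.235946   0.13601781] [0.53516549 0.25091048 0.15547785]
scene white 168 [0.49268936 0.2399476  0.11532491] [0.54203802 0.2521026  0.15500828]
```

View pics/f.png

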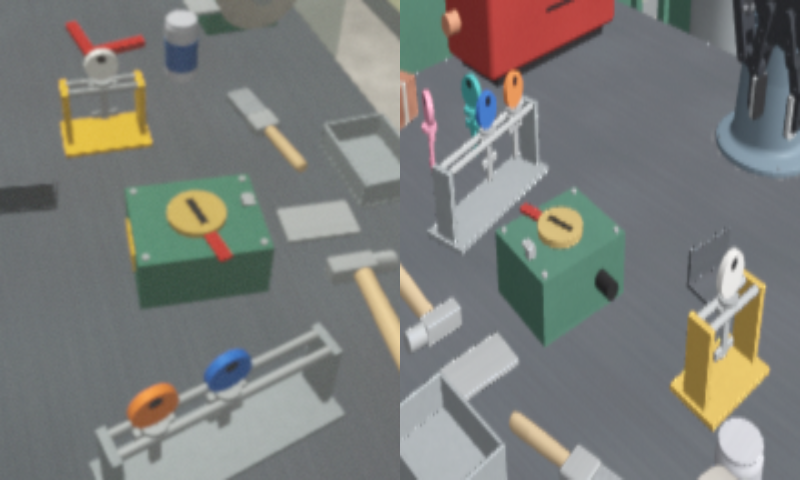

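White is hanging on the yellow hanger with its top at 155 mm. Orange and blue are on the grey rack, the latch is open, and the gripper is clear.

```bash
python3 -c "
from rig import finish_job
print(finish_job())"
```

```text
the job is handed in; nothing more can be done
None
```

The white key fits: it turned the latch fully open and now hangs on the yellow hanger; blue hit the hard stop and is back on the grey rack, orange never left it, the latch was left open, and the job was handed in at about 24 s.

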